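# Open the bottle pen's gate and hold it for a colleague

## Robot

A 6-joint arm with a two-finger parallel gripper is mounted at the origin on the work surface. World frame = base frame: x ahead of the robot, y to its left, z up, the work surface at z = 0. Lengths are in m, angles in rad, forces in N, time in s.
With the tool pointing down it reaches from about 0.35 to 0.775 m from the base axis. Payload 7.3 kg.
Tool frame: the origin (TCP) lies at the very end of the fingers, on their centre line; the grasp point (between the pads) lies 19 mm behind it; z points along the fingers, y is the direction in which the jaws open and shut (so a half turn about z gives the same grasp; the last joint's range is limited). The gripper opens to 92 mm and grips with 3 to 60 N. Pads are 19 mm wide; open, the fingers measure 130 mm over their backs; the gripper's body (75 mm by 190 mm) begins 47 mm behind the grasp point.
Start: joints at [-1.491, 0.342, 1.524, -0, 1.275, -0.146], TCP at [0.118, -0.512, 0.227] pointing down, gripper open.
Joint ranges: [-2.53, 2.53], [-0.77, 2.02], [0.04, 2.7], [-1, 4.14], [0.28, 2.66], [-3.11, 3.11]. Speed limits (rad/s): [2.57, 2.57, 3.14, 3.14, 3.14, 3.14].

## Interface

Orientations are given as [roll, pitch, yaw] about the fixed x, y, z axes, in that order (R = Rz(yaw) Ry(pitch) Rx(roll)).
In Python, from cell import robot gives the robot as it stands. The module is installed in compiled form; this text tells all that it offers.
- The arm moves only by the tool carry_out, never from a script. Its argument "series" is a list of rows, each an object with "jaw": the opening in per cent of the stroke, from 0 (shut) to 100 (fully open); "travel": the shift along the tool's x, y, z in units of 60 mm (1.0 is 60 mm), a list of three; "twist": the turn about the tool's z in units of 6 degrees (1.0 is 6 degrees). A call has 1 to 8 rows; each row shifts and turns the commanded pose from where the row before left it, along the tool's axes as they then stand; what a row does not reach is not made up. A row lasts 1/8 s, in which the tool goes at most 62.5 mm and 10.7 degrees, less where a joint would pass 70% of its speed; a pose out of reach is approached as far as the arm can. A call is refused whole if a number of a shift passes 1 or a number of a turn 1, either way. A call with a gripper value outside its range is refused whole. The fingers move at their own pace and stop on an object; "squeeze" is the grip in N (left out, the last holds). Time passes only in rows, so rows that do not move let the fingers close. It gives the time, the measured TCP pose, the force and the opening at its end, in the units of the state.
- robot.observe(): the state, without advancing time (a new reading comes with each control period).
- robot.read_camera(name): name is "side" or "top" or "wrist"; returns the picture (420x560x3 uint8, blue, green, red); there is no depth.
- robot.calibration(name): a dict with "intrinsics" (3x3 intrinsics, pixels), "cam_to_world" (4x4, takes a point from camera to world coordinates); the wrist camera has in their place "tool_from_camera" (4x4, takes a point from camera to tool coordinates, whose origin is the TCP and whose axes are the flange's). Camera axes: x right, y up, looking along -z (the intrinsics and any distortion apply to the point x, -y, -z); pixel columns grow to the right and rows downward; lengths in m; the calibration is good to about 2 mm. A picture is of the moment at which its call begins: read the wrist's pose just before it. calibration takes no time and is no camera call.
- robot.hand_in(): hands the job in, once; it reports no verdict.
Trained networks look in the newest picture that a camera, given by its name, has taken for a name from the list of things; names that differ only in an ending like _2 or _b are one class to them, and where a whole thing is asked for, a point or a joint stands for the part that bears it (a point fixed in the world has none). Each returns a list of dicts, best first, with "score" (0 to 1); they miss things now and then, are a little off and sometimes report something else, mostly with a low value. They report only what shows in the picture. A call takes as long as a camera call. They do not tell look-alikes from the thing itself.
- robot.regions_of(camera, query): "pixels" (420x560 bool, what is visible of it) and "xy" ([column, row] in pixels, amid what is visible of it).
The state is a dict: "time": time; "qpos": joint angles; "qvel": joint speeds; "joint_efforts": joint torques, N m; "tool_pos": TCP position; "tool_rot": TCP orientation; "contact_force": force on the tool from outside, world axes, zero at the start; "torque": the same for the moment, N m; "opening": finger opening in m.
Only numpy, scipy, OpenCV 4.12 (cv2) and the standard library are available. Lean on these libraries where they do the work, as an engineer would, in place of code of your own. Each camera call takes 0.05 s, during which the arm holds its last target. There are 200 camera calls.

## Task

A colleague needs both hands free to lift the reagent bottles out of the white bottle pen, so open its gate for them: pinch the safety catch (the pair of narrow, round-topped pads) fully together between the fingers and let go, then do the same with the main catch (the pair of wide, square pads), take the gate by its round post and swing it past its detent to about a right angle. Finish while still holding the gate wide open by the post, because it swings back by itself when let go; leave the bottles, the grey tip box and the beaker where they stand.

Things in the scene. Friction and masses are not known exactly. Their poses are not given: they have to be found in the camera images.
- pen: White open-topped box fixed to the bench, 235 mm deep (x), 320 mm wide (y), walls 120 mm high. Origin on the bench on the gate line, 110 mm from the hinge axis along -y; x points into the pen, y along the shut gate towards the hinge, z up. At its -y side an aluminium latch deck (225 x 125 mm, top 120 mm above the bench) carries both catches: the main one at the gate, the safety one 109 mm further in (+x).
- hinge_top (a point): Point on the gate's upright hinge axis, 155 mm above the bench, fixed to the pen. Axes are the pen's: z up, x from the gate into the pen, y along the shut gate towards the hinge. So the gate opens towards -x, and when shut its free end lies 170 mm from the hinge along -y; beyond that end is the latch deck.
- safety_catch (a point): Midpoint between the safety catch's two upright steel pads at the start, 34 mm above the deck; axes as the pen's. Pads: round-topped, 24 mm wide (y), 8 mm thick, 50 mm tall, 56 mm over their outer faces along x (42 mm when squeezed). The -x pad slides 14 mm to +x; the +x pad is fixed. A tongue 9 mm high on the deck runs from the sliding pad to the main catch, blocking it until this one is squeezed.
- safety_slide (a joint): Travel of the safety catch's sliding pad: 0 = out (start), 0.014 m = fully squeezed. Takes about 4 N and stays where it is left.
- safety_fixed_pad: The fixed pad of the safety catch (its origin is the pen's origin, on the bench, 110 mm from the hinge axis along the pen's -y).
- main_catch (a point): Midpoint between the main catch's two upright steel pads at the start, 34 mm above the deck; axes as the pen's. Pads: square, 36 mm wide (x), 8 mm thick, 50 mm tall, 56 mm over their outer faces along y (42 mm when squeezed). The +y pad, next to the gate, slides 14 mm to -y and draws the bolt (10 mm high above the deck) off the gate; the -y pad is fixed.
- main_slide (a joint): Travel of the main catch's sliding pad: 0 = out (start, gate bolted), 0.014 m = fully squeezed, gate free. Blocked after about 2 mm while the safety catch is out. Takes about 4 N and stays where it is left.
- main_fixed_pad: The fixed pad of the main catch (its origin is the pen's origin, as for the safety catch).
- gate (a joint): Gate angle about its upright hinge: 0 = shut, 1.57 = square to the front, stop at 1.75 rad. It opens clockwise seen from above. A closing spring pulls the post back with 1 to 1.5 N when shut, rising to 3 N when wide; a detent between 0.2 and 0.6 rad adds up to about 6 N at the post. Let go when wide, it swings back.
- post_grip (a point): Middle of the gate post's gripping length, 160 mm above the bench and 125 mm from the hinge axis. Turns with the gate: y points to the hinge, x square to the gate (it opens towards -x), z up. The post is round steel, 16 mm in diameter, and stands 68 mm above the gate's top edge (from 118 to 186 mm above the bench).
- gate_post: The gate's round post, as above; origin of this body at its foot, 116 mm above the bench.
- bottle1_mid (a point): Middle of a glass reagent bottle, 58 mm across and 105 mm tall with a blue cap, standing in the pen behind the gate. Leave it standing.
- bottle2_mid (a point): Middle of a second such bottle, in the pen. Leave it standing.
- tip_box: Grey closed pipette-tip box 82 x 122 x 60 mm, on the bench; origin at the centre of its underside. Leave it alone.
- beaker: Empty glass beaker, 72 mm across and 95 mm tall, on the bench near the pen; origin at the centre of its underside. Leave it alone.
Mind the look-alikes: they are no part of the job. Leave any brown or purple look-alike of the part that bears bottle1_mid alone.

How it is judged:
By the outcome, as a careful person would: the job done as asked, in the order asked, and still so for the second after the job is handed in, while the arm keeps its last pose, push and grip.
It also fails if it takes over 58 s, if anything falls off the work surface, if the arm or the gripper's body presses on something with over 40 N, if the wrist force passes 120 N, or if a joint passes its speed limit or range.

## Working session

There is one attempt and no reset: what is moved stays moved. The work goes in short steps, Python scripts to look and compute and a tool call to move; the robot and the scene stay as the last step left them, time stands still between calls to the robot, and variables do not carry over. Pictures are saved under pics/ and viewed, about 8 in all and at most 12, crops included, and the job is handed in when it is done.

Besides the shell and the picture viewer there is one more tool, called after "Emit:" in YAML: its name, and indented under it one key for each argument. carry_out: Moves the arm, as the interface text tells. Its arguments: {"type":"object","properties":{"series":{"type":"array"},"squeeze":{"type":"number"}},"required":["series"]}

```bash
mkdir -p pics; python3 - <<'E'
from cell import robot
import cv2,numpy as np
ims=[]
for c in("top","side"):
    im=robot.read_camera(c);cv2.imwrite(f"pics/{c}0.png",im)
    k=robot.calibration(c);print(c,k)
    for q in("safety_catch","safety_fixed_pad","main_catch","main_fixed_pad","gate_post","hinge_top","post_grip","pen","tip_box","beaker"):
        try:
            r=robot.regions_of(c,q);print(q,[(round(d["score"],2),np.round(d["xy"]).tolist(),int(d["pixels"].sum())) for d in r[:3]])
        except Exception as e:print(q,e)
s=robot.observe();print({k:np.round(v,3).tolist() for k,v in s.items()})
print(robot.calibration("wrist"))
E
```

```text
top {'intrinsics': array([[381.95316005,   0.        , 278.04100594],
       [  0.        , 381.95316005, 214.72799827],
       [  0.        ,   0.        ,   1.        ]]), 'cam_to_world': array([[-0.04440196,  0.97341997, -0.22468205,  0.32391179],
       [-0.99899884, -0.04449248,  0.00466277,  0.10659632],
       [-0.00545783,  0.22466415,  0.97442097,  0.97776799],
       [ 0.        ,  0.        ,  0.        ,  1.        ]])}
safety_catch [(0.71, [340.0, 169.0], 12796)]
safety_fixed_pad []
main_catch [(0.61, [343.0, 171.0], 12825)]
main_fixed_pad []
gate_post []
hinge_top [(0.87, [341.0, 169.0], 12892), (0.59, [428.0, 155.0], 951)]
post_grip [(0.74, [344.0, 171.0], 12711), (0.68, [319.0, 193.0], 126)]
pen [(0.72, [343.0, 168.0], 13063)]
tip_box [(0.87, [148.0, 307.0], 2117), (0.24, [342.0, 168.0], 12931)]
beaker [(0.83, [427.0, 155.0], 961)]
side {'intrinsics': array([[516.55409226,   0.        , 278.31325694],
       [  0.        , 516.55409226, 207.17129664],
       [  0.        ,   0.        ,   1.        ]]), 'cam_to_world': array([[-0.82354846,  0.42270881, -0.37826603, -0
[... 808 characters left out ...]
0], 'tool_pos': [0.118, -0.512, 0.227], 'tool_rot': [3.141, -0.0, 0.226], 'contact_force': [-0.128, -0.475, -0.039], 'torque': [0.006, 0.018, -0.031], 'opening': 0.092}
{'intrinsics': array([[333.76288787,   0.        , 285.92074565],
       [  0.        , 333.76288787, 204.8812204 ],
       [  0.        ,   0.        ,   1.        ]]), 'tool_from_camera': array([[-4.05764959e-04,  9.66184117e-01,  2.57852842e-01,
         6.89681051e-02],
       [ 9.99999739e-01,  2.37820576e-04,  6.82507078e-04,
         5.69370174e-05],
       [ 5.98104787e-04,  2.57853051e-01, -9.66183961e-01,
        -1.59038767e-01],
       [ 0.00000000e+00,  0.00000000e+00,  0.00000000e+00,
         1.00000000e+00]])}
```

View pics/top0.png

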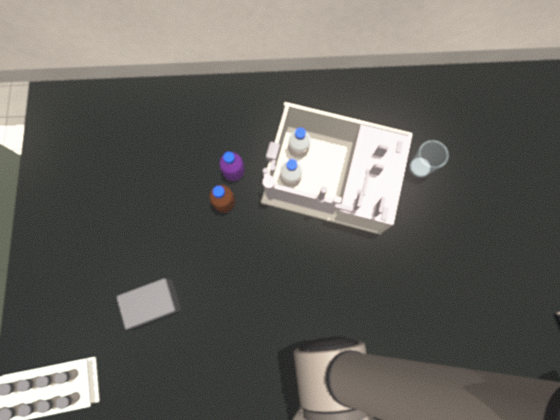

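View pics/side0.png

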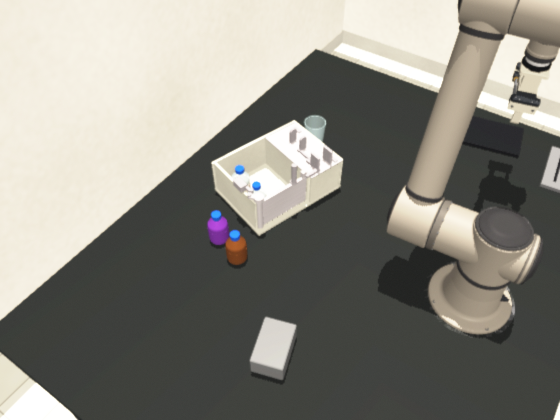

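The top view shows the pen around (340,168), with the gate facing the robot, the hinge at left (about 268,180) and the latch deck at right with four pads. The look-alikes are the purple bottle (231,165) and the brown one (222,198). Next I enlarge the pen in both views to mark points.

```bash
python3 - <<'E'
import cv2,numpy as np
a=cv2.imread("pics/top0.png")[90:245,250:420];b=cv2.imread("pics/side0.png")[115:235,205:350]
a=cv2.resize(a,None,fx=3.8,fy=3.8,interpolation=3)[:589];b=cv2.resize(b,None,fx=5,fy=5,interpolation=3)
cv2.imwrite("pics/topc.png",a);cv2.imwrite("pics/sidec.png",b);print(a.shape,b.shape)
E
```

```text
(589, 646, 3) (600, 725, 3)
```

View pics/topc.png

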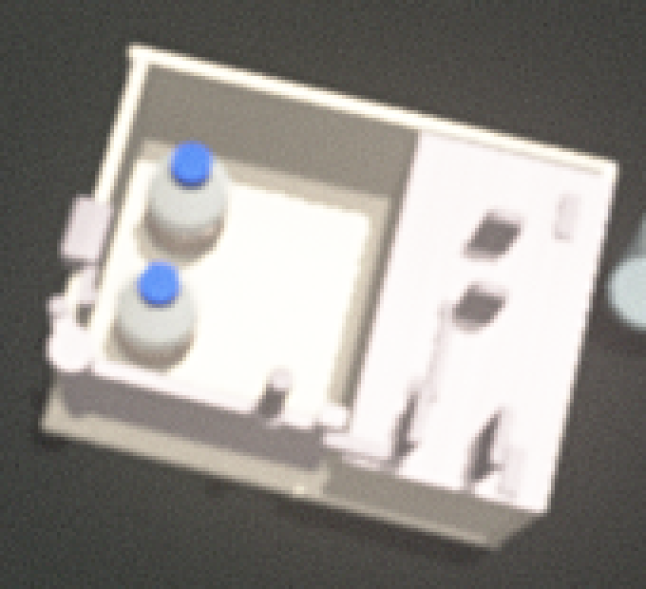

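View pics/sidec.png

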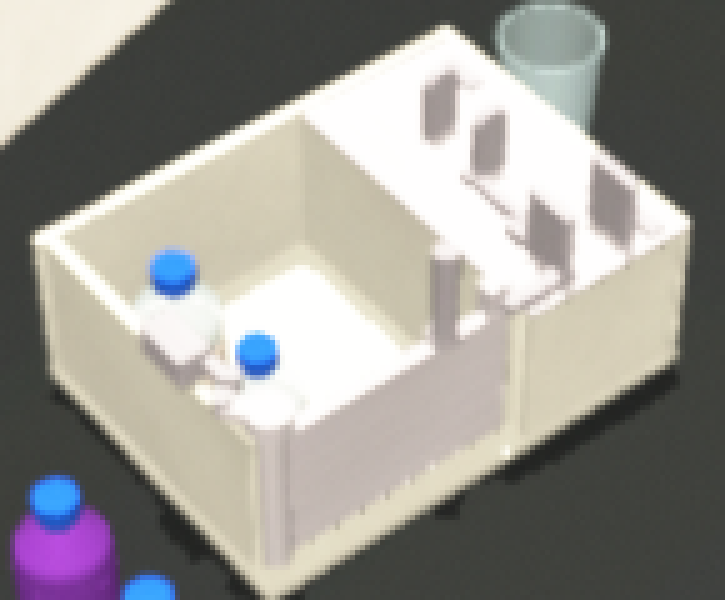

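Both crops agree. The post top is at topc (280,375) and sidec (446,245). The main pads are at sidec (550,235) and (612,205), in front. The safety pads are at sidec (440,105) and (490,145), behind. I fit the pen pose from the corners, post and hinge, and will refine it with the wrist camera.

```bash
cat > h.py <<'E'
import numpy as np,cv2
from cell import robot
from scipy.spatial.transform import Rotation as R
def proj(K,T,P):
    p=(np.atleast_2d(P)-T[:3,3])@T[:3,:3]
    return np.c_[-p[:,0]/p[:,2]*K[0,0]+K[0,2], p[:,1]/p[:,2]*K[1,1]+K[1,2]]
def cam(c,s=None):
    k=robot.calibration(c)
    if c!="wrist":return k["intrinsics"],k["cam_to_world"]
    s=s or robot.observe();T=np.eye(4);T[:3,:3]=R.from_euler("xyz",s["tool_rot"]).as_matrix();T[:3,3]=s["tool_pos"]
    return k["intrinsics"],T@k["tool_from_camera"]
def pw(p,P):  # p=x,y,th
    P=np.atleast_2d(P);c,s=np.cos(p[2]),np.sin(p[2])
    return np.c_[p[0]+c*P[:,0]-s*P[:,1],p[1]+s*P[:,0]+c*P[:,1],P[:,2]]
E
cat > fit.py <<'E'
from h import *
from scipy.optimize import least_squares
t=lambda u,v:(250+u/3.8,90+v/3.8); s=lambda u,v:(205+u/5,115+v/5)
def model(xf,yr):
    xb,yl=xf+.235,yr+.32
    return [("top",t(133,46),(xb,yl,.12)),("top",t(617,162),(xb,yr,.12)),("top",t(547,512),(xf,yr,.12)),("top",t(495,548),(xf,yr,0)),("top",t(42,430),(xf,yl,0)),
    ("top",t(280,375),(0,-.015,.186)),("side",s(446,245),(0,-.015,.186)),
    ("side",s(33,237),(xb,yl,.12)),("side",s(447,26),(xb,yr,.12)),("side",s(692,218),(xf,yr,.12)),("side",s(275,600),(xf,yl,0)),("side",s(678,362),(xf,yr,0))]
C={c:cam(c) for c in("top","side")}
def f(p):
    return np.ravel([proj(*C[c],pw(p,P))[0]-uv for c,uv,P in model(p[3],p[4])])
r=least_squares(f,[.55,0,0,-.01,-.19],loss="soft_l1");print(r.x.round(4));print(f(r.x).reshape(-1,2).round(1).tolist())
# pad tops assuming guess
p=r.x;print("hinge",pw(p,(0,.11,.155)),"post",pw(p,(0,-.015,.16)))
E
python3 fit.py
```

```text
[ 0.5635  0.0151 -0.3062 -0.0217 -0.1916]
[[-0.2, 0.3], [0.3, 0.5], [-0.0, 0.5], [0.2, 0.2], [0.5, 0.5], [0.5, 0.3], [-0.8, 0.4], [-0.6, -0.4], [-0.4, -0.5], [-0.1, 0.3], [-1.0, 0.4], [-0.7, -1.0]]
hinge [[0.59662281 0.11996491 0.155     ]] post [[0.55894789 0.00077766 0.16      ]]
```

```bash
python3 - <<'E'
from h import *
p=[.5635,.0151,-.3062]
s=lambda u,v:(205+u/5,115+v/5);t=lambda u,v:(250+u/3.8,90+v/3.8)
def bp(c,uv,z):
    K,T=cam(c);d=np.array([(uv[0]-K[0,2])/K[0,0],-(uv[1]-K[1,2])/K[1,1],-1])
    d=T[:3,:3]@d;P=T[:3,3]+d*(z-T[2,3])/d[2]
    c_,s_=np.cos(p[2]),np.sin(p[2]);q=P[:2]-p[:2];return (np.array([c_*q[0]+s_*q[1],-s_*q[0]+c_*q[1]])*1000).round(0)
for n,c,uv,z in [("main slide top +x",'side',s(530,192),.17),("main slide top -x",'side',s(570,222),.17),("main fix top +x",'side',s(592,160),.17),("main fix top -x",'side',s(633,188),.17),
 ("main slide base -x",'side',s(572,285),.12),("main fix base -x",'side',s(635,250),.12),
 ("saf slide base",'side',s(490,178),.12),("saf fix base",'side',s(440,140),.12),("saf slide top",'side',s(490,110),.17),("saf fix top",'side',s(440,72),.17)]:print(n,bp(c,uv,z))
E
```

```text
main slide top +x [ 17. -94.]
main slide top -x [-17. -96.]
main fix top +x [  15. -141.]
main fix top -x [ -18. -143.]
main slide base -x [-20. -99.]
main fix base -x [ -20. -147.]
saf slide base [  81. -120.]
saf fix base [ 127. -118.]
saf slide top [  86. -122.]
saf fix top [ 132. -121.]
```

```bash
cat >> h.py <<'E'
PEN=[.5635,.0151,-.3062]
def need(pen_xyz,yaw,PEN=PEN):
    s=robot.observe();W=pw(PEN,pen_xyz)[0];Rt=R.from_euler("xyz",s["tool_rot"])
    d=Rt.inv().apply(W-s["tool_pos"])/.06
    y=s["tool_rot"][2];dy=(yaw-y+np.pi)%(2*np.pi)-np.pi
    print("t %.2f"%s["time"],"pos",np.round(s["tool_pos"],4),"rot",np.round(s["tool_rot"],3),"F",np.round(s["contact_force"],1),"open %.4f"%s["opening"],"q",np.round(s["qpos"],2))
    print("target",W.round(4),"travel units",d.round(3),"twist units %.2f"%(-np.degrees(dy)/6))
E
python3 -c "
from h import *
need((.116,-.121,.26),1.265)"
```

```text
t 1.10 pos [ 0.1176 -0.5117  0.2267] rot [ 3.141 -0.     0.226] F [-0.1 -0.5 -0. ] open 0.0918 q [-1.49  0.34  1.52  0.    1.28 -0.15]
target [ 0.6376 -0.1352  0.26  ] travel units [ 9.852 -4.174 -0.555] twist units -9.92
```

Emit:
carry_out:
  series:
    - {"jaw": 100, "travel": [0, 0, -0.6], "twist": 0}
    - {"jaw": 100, "travel": [0.8, -0.34, 0], "twist": 0}
    - {"jaw": 100, "travel": [0.8, -0.34, 0], "twist": 0}
    - {"jaw": 100, "travel": [0.8, -0.34, 0], "twist": 0}
    - {"jaw": 100, "travel": [0.8, -0.34, 0], "twist": 0}
    - {"jaw": 100, "travel": [0.8, -0.34, 0], "twist": 0}
    - {"jaw": 100, "travel": [0.8, -0.34, 0], "twist": 0}
    - {"jaw": 100, "travel": [0.8, -0.34, 0], "twist": 0}
  squeeze: 20

```text
time: 2.1
tool_pos: [0.4143, -0.2961, 0.2629]
tool_rot: [3.141, -0.0, 0.226]
contact_force: [0.7, -1.6, 0.2]
opening: 0.0913
```

```bash
python3 -c "
from h import *
need((.116,-.121,.26),1.265)"
```

```text
t 2.10 pos [ 0.4143 -0.2961  0.2629] rot [ 3.141 -0.     0.226] F [ 0.7 -1.6  0.2] open 0.0913 q [-0.77  0.29  1.5  -0.    1.35  0.57]
target [ 0.6376 -0.1352  0.26  ] travel units [ 4.227 -1.781  0.048] twist units -9.92
```

Emit:
carry_out:
  series:
    - {"jaw": 100, "travel": [0.84, -0.35, 0], "twist": 0}
    - {"jaw": 100, "travel": [0.84, -0.35, 0], "twist": 0}
    - {"jaw": 100, "travel": [0.84, -0.35, 0], "twist": 0}
    - {"jaw": 100, "travel": [0.84, -0.35, 0], "twist": 0}
    - {"jaw": 100, "travel": [0.7, -0.3, 0], "twist": 0}
    - {"jaw": 100, "travel": [0, 0, 0], "twist": -1}
    - {"jaw": 100, "travel": [0, 0, 0], "twist": -1}
    - {"jaw": 100, "travel": [0, 0, 0], "twist": -1}

```text
time: 3.1
tool_pos: [0.6277, -0.1431, 0.2624]
tool_rot: [-3.141, 0.0, 0.544]
contact_force: [-0.5, -0.8, -0.3]
opening: 0.0919
```

Emit:
carry_out:
  series:
    - {"jaw": 100, "travel": [0, 0, 0], "twist": -1}
    - {"jaw": 100, "travel": [0, 0, 0], "twist": -1}
    - {"jaw": 100, "travel": [0, 0, 0], "twist": -1}
    - {"jaw": 100, "travel": [0, 0, 0], "twist": -1}
    - {"jaw": 100, "travel": [0, 0, 0], "twist": -1}
    - {"jaw": 100, "travel": [0, 0, 0], "twist": -1}
    - {"jaw": 100, "travel": [0, 0, 0], "twist": -0.9}
    - {"jaw": 100, "travel": [0, 0, 0], "twist": 0}

```text
time: 4.1
tool_pos: [0.6276, -0.1433, 0.2626]
tool_rot: [-3.141, 0.0, 1.262]
contact_force: [0.1, 0.1, -0.5]
opening: 0.0914
```

```bash
python3 -c "
from h import *
need((.116,-.121,.26),1.265)
s=robot.observe();im=robot.read_camera('wrist')
C=cam('wrist',s)
P=[]
for y in(-.109,-.133): 
  for x in(.081,.137): P.append((x,y,.155))
for x in(-.018,.018):
  for y in(-.094,-.150): P.append((x,y,.17))
P+= [(.081,-.121,.12),(.137,-.121,.12),(.081,-.121,.17),(.137,-.121,.17),(0,-.015,.186),(-.0217,-.1916,.12),(.2133,-.1916,.12)]
im=cv2.resize(im,None,fx=1.4,fy=1.4,interpolation=3)
for u in proj(*C,pw(PEN,P)):
  cv2.circle(im,tuple(int(v*1.4+.2) for v in u),2,(0,0,255),-1)
cv2.imwrite('pics/w1.png',im)"
```

```text
t 4.10 pos [ 0.6276 -0.1433  0.2626] rot [-3.141  0.     1.262] F [ 0.1  0.1 -0.5] open 0.0914 q [-0.34  0.55  1.09 -0.    1.5  -0.03]
target [ 0.6376 -0.1352  0.26  ] travel units [0.179 0.118 0.043] twist units -0.03
```

View pics/w1.png

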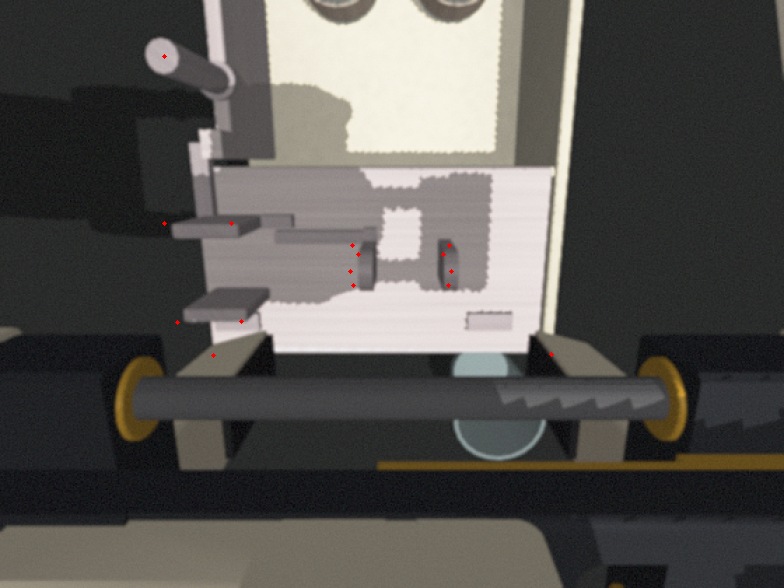

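Wrist view: the safety pads are at (366,266) and (448,266), and the main pads are at (210,228) and (225,305). The post, at (160,55), and the deck corner match the prediction. The pads sit about 8 px to the right of and below my guess, so I zoom in to refine them.

```bash
python3 -c "
from h import *
im=robot.read_camera('wrist');cv2.imwrite('pics/wraw.png',im)
im=cv2.createCLAHE(3,(4,4)).apply(cv2.cvtColor(im,cv2.COLOR_BGR2GRAY))
c=cv2.resize(im[140:240,110:340],None,fx=3.4,fy=3.4,interpolation=3);cv2.imwrite('pics/w2.png',c);print(c.shape)"
```

```text
(340, 782)
```

View pics/w2.png

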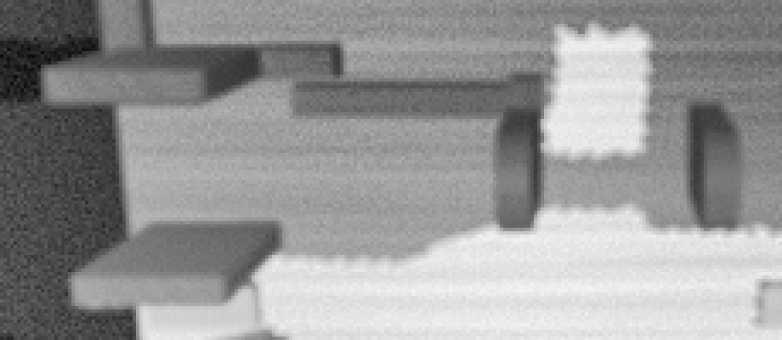

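```bash
python3 - <<'E'
from h import *
K,T=cam('wrist');p=PEN
def bp(u,v,z):
    x,y=110+u/3.4,140+v/3.4
    d=T[:3,:3]@np.array([(x-K[0,2])/K[0,0],-(y-K[1,2])/K[1,1],-1]);P=T[:3,3]+d*(z-T[2,3])/d[2]
    c,s=np.cos(p[2]),np.sin(p[2]);q=P[:2]-p[:2];return (np.array([c*q[0]+s*q[1],-s*q[0]+c*q[1]])*1000).round(1)
for n,u,v,z in[("ms TL",45,67,.17),("ms TR",207,67,.17),("ms BL",43,103,.17),("mf TL",80,273,.17),("mf BL",73,305,.17),("mf BR",227,305,.17),("ss outer",497,165,.168),("sf outer",741,165,.168),("ss y+",515,110,.16),("ss y-",515,228,.16),("post",(160/1.4-110)*3.4,(55/1.4-140)*3.4,.186),("corner",(548/1.4-110)*3.4,(351/1.4-140)*3.4,.12)]:print(n,bp(u,v,z))
E
```

```text
ms TL [-13.7 -94. ]
ms TR [ 22.2 -94.2]
ms BL [ -15.2 -102. ]
mf TL [ -11.8 -141.8]
mf BL [ -14.4 -149.7]
mf BR [  21.7 -149.8]
ss outer [  85.6 -117.1]
sf outer [ 141.3 -117.3]
ss y+ [  89.4 -105.7]
ss y- [  88.8 -134.2]
post [ -1.6 -14.4]
corner [ 210.8 -189.6]
```

The refined catches in the pen frame are main (0.004, -0.122) and safety (0.1135, -0.121). Their spacing is 109.5 mm, against the given 109. Next I move over the safety catch and go down.

```bash
python3 -c "
from h import *
need((.1205,-.121,.137),1.265)"
```

```text
t 4.20 pos [ 0.6276 -0.1434  0.2626] rot [-3.142  0.     1.261] F [ 0.1  0.5 -0.7] open 0.0920 q [-0.34  0.55  1.09 -0.    1.5  -0.03]
target [ 0.6419 -0.1366  0.137 ] travel units [0.18  0.192 2.094] twist units -0.04
```

Emit:
carry_out:
  series:
    - {"jaw": 100, "travel": [0.18, 0.19, 0], "twist": 0}
    - {"jaw": 100, "travel": [0, 0, 0.7], "twist": 0}
    - {"jaw": 100, "travel": [0, 0, 0.5], "twist": 0}
    - {"jaw": 100, "travel": [0, 0, 0.5], "twist": 0}
    - {"jaw": 100, "travel": [0, 0, 0.39], "twist": 0}
    - {"jaw": 100, "travel": [0, 0, 0], "twist": 0}

```text
time: 4.95
tool_pos: [0.6407, -0.1361, 0.1353]
tool_rot: [-3.137, 0.0, 1.261]
contact_force: [-0.5, 0.1, 0.8]
opening: 0.0922
```

Emit:
carry_out:
  series:
    - {"jaw": 36, "travel": [0, 0, 0], "twist": 0}
    - {"jaw": 36, "travel": [0, 0, 0], "twist": 0}
    - {"jaw": 36, "travel": [0, 0, 0], "twist": 0}
    - {"jaw": 36, "travel": [0, 0, 0], "twist": 0}
    - {"jaw": 36, "travel": [0, 0, 0], "twist": 0}
    - {"jaw": 36, "travel": [0, 0, 0], "twist": 0}
  squeeze: 25

```text
time: 5.7
tool_pos: [0.6417, -0.1364, 0.1375]
tool_rot: [-3.142, -0.0, 1.262]
contact_force: [-5.8, 2.3, 4.8]
opening: 0.0413
```

```bash
python3 -c "
from h import *
need((.1205,-.121,.137),1.265)"
```

```text
t 5.70 pos [ 0.6417 -0.1364  0.1375] rot [-3.142 -0.     1.262] F [-5.8  2.3  4.8] open 0.0413 q [-0.33  0.66  1.25  0.    1.24 -0.02]
target [ 0.6419 -0.1366  0.137 ] travel units [-0.002  0.005  0.008] twist units -0.03
```

The opening is 41 mm, which means fully squeezed. I release, lift and turn for the main catch.

Emit:
carry_out:
  series:
    - {"jaw": 36, "travel": [0, 0, 0], "twist": 0}
    - {"jaw": 100, "travel": [0, 0, 0], "twist": 0}
    - {"jaw": 100, "travel": [0, 0, 0], "twist": 0}
    - {"jaw": 100, "travel": [0, 0, 0], "twist": 0}
    - {"jaw": 100, "travel": [0, 0, 0], "twist": 0}
    - {"jaw": 100, "travel": [0, 0, -0.6], "twist": 0}
    - {"jaw": 100, "travel": [0, 0, -0.8], "twist": 0}
    - {"jaw": 100, "travel": [0, 0, -0.4], "twist": 0}

```text
time: 6.7
tool_pos: [0.6427, -0.1367, 0.2485]
tool_rot: [3.137, 0.0, 1.263]
contact_force: [0.3, -0.4, 0.5]
opening: 0.0916
```

Emit:
carry_out:
  series:
    - {"jaw": 100, "travel": [0, -0.65, 0], "twist": 0}
    - {"jaw": 100, "travel": [0, -0.65, 0], "twist": 0}
    - {"jaw": 100, "travel": [-0.1, -0.64, 0], "twist": 0}
    - {"jaw": 100, "travel": [0, 0, 0], "twist": 1}
    - {"jaw": 100, "travel": [0, 0, 0], "twist": 1}
    - {"jaw": 100, "travel": [0, 0, 0], "twist": 1}
    - {"jaw": 100, "travel": [0, 0, 0], "twist": 1}
    - {"jaw": 100, "travel": [0, 0, 0], "twist": 1}

```text
time: 7.7
tool_pos: [0.5291, -0.1069, 0.2454]
tool_rot: [3.141, -0.0, 0.735]
contact_force: [0.3, -0.0, 0.3]
opening: 0.0924
```

Emit:
carry_out:
  series:
    - {"jaw": 100, "travel": [0, 0, 0], "twist": 1}
    - {"jaw": 100, "travel": [0, 0, 0], "twist": 1}
    - {"jaw": 100, "travel": [0, 0, 0], "twist": 1}
    - {"jaw": 100, "travel": [0, 0, 0], "twist": 1}
    - {"jaw": 100, "travel": [0, 0, 0], "twist": 1}
    - {"jaw": 100, "travel": [0, 0, 0], "twist": 1}
    - {"jaw": 100, "travel": [0, 0, 0], "twist": 1}
    - {"jaw": 100, "travel": [0, 0, 0], "twist": 1}

```text
time: 8.7
tool_pos: [0.5292, -0.1069, 0.2454]
tool_rot: [3.141, -0.0, -0.102]
contact_force: [-0.3, -0.2, -0.5]
opening: 0.0916
```

Emit:
carry_out:
  series:
    - {"jaw": 100, "travel": [0, 0, 0], "twist": 1}
    - {"jaw": 100, "travel": [0, 0, 0], "twist": 1}
    - {"jaw": 100, "travel": [0, 0, 0], "twist": 0}

```text
time: 9.07
tool_pos: [0.5291, -0.1069, 0.2454]
tool_rot: [3.142, -0.0, -0.307]
contact_force: [0.3, -0.3, 0.9]
opening: 0.0919
```

```bash
python3 -c "
from h import *
need((.004,-.129,.137),-.306)
s=robot.observe();im=robot.read_camera('wrist')
P=[]
for x in(-.014,.022):
  for y in(-.094,-.150): P.append((x,y,.17))
P+=[(.081+.0045+.014,-.121,.17),(.137+.0045,-.121,.17),(0,-.015,.186)]
im=cv2.resize(im,None,fx=1.4,fy=1.4,interpolation=3)
for u in proj(*cam('wrist',s),pw(PEN,P)):
  cv2.circle(im,tuple(int(v*1.4+.2) for v in u),2,(0,0,255),-1)
cv2.imwrite('pics/w3.png',im)"
```

```text
t 9.07 pos [ 0.5291 -0.1069  0.2454] rot [ 3.142 -0.    -0.307] F [ 0.3 -0.3  0.9] open 0.0919 q [-0.34  0.36  1.45 -0.    1.33  1.54]
target [ 0.5284 -0.1091  0.137 ] travel units [-1.000e-03  3.800e-02  1.806e+00] twist units -0.01
```

View pics/w3.png

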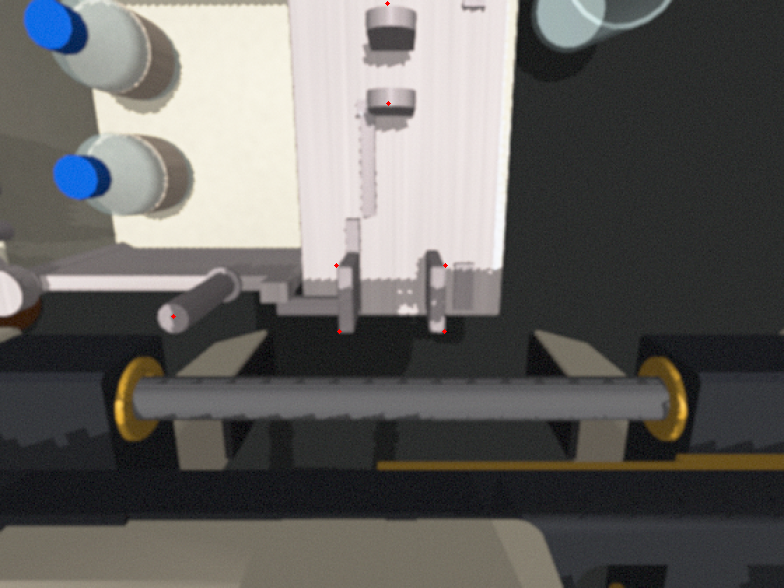

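The markers lie on the main pads at (345,295) and (437,295). The safety pad has moved in and its tongue has drawn back. I go down and pinch.

Emit:
carry_out:
  series:
    - {"jaw": 100, "travel": [0, 0.04, 0.6], "twist": 0}
    - {"jaw": 100, "travel": [0, 0, 0.5], "twist": 0}
    - {"jaw": 100, "travel": [0, 0, 0.5], "twist": 0}
    - {"jaw": 100, "travel": [0, 0, 0.2], "twist": 0}
    - {"jaw": 100, "travel": [0, 0, 0], "twist": 0}

```text
time: 9.75
tool_pos: [0.5282, -0.1092, 0.1371]
tool_rot: [3.142, 0.001, -0.307]
contact_force: [0.7, -0.2, 0.3]
opening: 0.0919
```

Emit:
carry_out:
  series:
    - {"jaw": 36, "travel": [0, 0, 0], "twist": 0}
    - {"jaw": 36, "travel": [0, 0, 0], "twist": 0}
    - {"jaw": 36, "travel": [0, 0, 0], "twist": 0}
    - {"jaw": 36, "travel": [0, 0, 0], "twist": 0}
    - {"jaw": 36, "travel": [0, 0, 0], "twist": 0}
    - {"jaw": 36, "travel": [0, 0, 0], "twist": 0}
    - {"jaw": 36, "travel": [0, 0, 0], "twist": 0}
  squeeze: 25

```text
time: 10.62
tool_pos: [0.5287, -0.1093, 0.1377]
tool_rot: [3.141, -0.001, -0.308]
contact_force: [1.2, 3.3, 5.7]
opening: 0.0417
```

Emit:
carry_out:
  series:
    - {"jaw": 100, "travel": [0, 0, 0], "twist": 0}
    - {"jaw": 100, "travel": [0, 0, 0], "twist": 0}
    - {"jaw": 100, "travel": [0, 0, 0], "twist": 0}
    - {"jaw": 100, "travel": [0, 0, 0], "twist": 0}
    - {"jaw": 100, "travel": [0, 0, -0.6], "twist": 0}
    - {"jaw": 100, "travel": [0, 0, -0.9], "twist": 0}
    - {"jaw": 100, "travel": [0, 0, -0.5], "twist": 0}
    - {"jaw": 100, "travel": [0, 0, 0], "twist": 0}

```text
time: 11.62
tool_pos: [0.5294, -0.1096, 0.2598]
tool_rot: [3.141, -0.005, -0.308]
contact_force: [-1.4, -0.5, 0.5]
opening: 0.0916
```

Emit:
carry_out:
  series:
    - {"jaw": 100, "travel": [-0.05, -0.95, 0], "twist": 0}
    - {"jaw": 100, "travel": [-0.05, -0.95, 0], "twist": 0}
    - {"jaw": 100, "travel": [0, 0, 0], "twist": -1}
    - {"jaw": 100, "travel": [0, 0, 0], "twist": -1}
    - {"jaw": 100, "travel": [0, 0, 0], "twist": -1}
    - {"jaw": 100, "travel": [0, 0, 0], "twist": -1}
    - {"jaw": 100, "travel": [0, 0, 0], "twist": -1}
    - {"jaw": 100, "travel": [0, 0, 0], "twist": -1}

```text
time: 12.62
tool_pos: [0.5565, 0.0013, 0.2555]
tool_rot: [-3.14, 0.003, 0.323]
contact_force: [-0.4, 1.0, -0.8]
opening: 0.0918
```

Emit:
carry_out:
  series:
    - {"jaw": 100, "travel": [0, 0, 0], "twist": -1}
    - {"jaw": 100, "travel": [0, 0, 0], "twist": -1}
    - {"jaw": 100, "travel": [0, 0, 0], "twist": -1}
    - {"jaw": 100, "travel": [0, 0, 0], "twist": -1}
    - {"jaw": 100, "travel": [0, 0, 0], "twist": -1}
    - {"jaw": 100, "travel": [0, 0, 0], "twist": -1}
    - {"jaw": 100, "travel": [0, 0, 0], "twist": -1}
    - {"jaw": 100, "travel": [0, 0, 0], "twist": -1}

```text
time: 13.62
tool_pos: [0.5565, 0.0013, 0.2555]
tool_rot: [-3.139, 0.001, 1.161]
contact_force: [-0.5, 0.1, -0.2]
opening: 0.0916
```

Emit:
carry_out:
  series:
    - {"jaw": 100, "travel": [0, 0, 0], "twist": -1}
    - {"jaw": 100, "travel": [0, 0, 0], "twist": 0}

```text
time: 13.88
tool_pos: [0.5566, 0.0013, 0.2558]
tool_rot: [-3.139, 0.001, 1.262]
contact_force: [-0.5, 0.4, 0.7]
opening: 0.0915
```

```bash
python3 -c "
from h import *
need((-.001,-.015,.143),1.265)
s=robot.observe();im=robot.read_camera('wrist')
P=[(0,-.015,.186),(0,.11,.155),(-.014,-.108,.17),(-.014,-.15,.17)]
im=cv2.resize(im,None,fx=1.4,fy=1.4,interpolation=3)
for u in proj(*cam('wrist',s),pw(PEN,P)):
  cv2.circle(im,tuple(int(v*1.4+.2) for v in u),2,(0,0,255),-1)
cv2.imwrite('pics/w4.png',im)"
```

```text
t 13.88 pos [0.5566 0.0013 0.2558] rot [-3.139e+00  1.000e-03  1.262e+00] F [-0.5  0.4  0.7] open 0.0915 q [-0.14  0.38  1.38 -0.    1.38  0.17]
target [0.558  0.0011 0.143 ] travel units [0.006 0.028 1.881] twist units -0.03
```

View pics/w4.png

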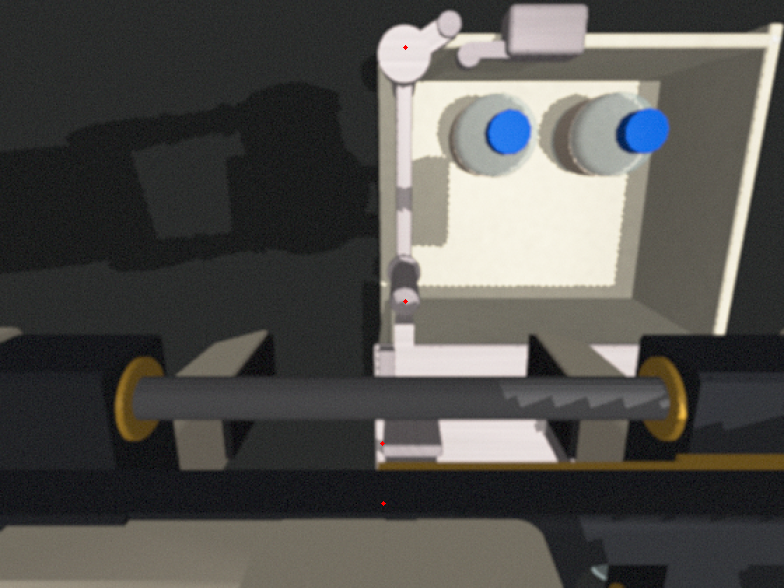

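The post top at (405,297) is on the prediction and centred between the fingers. I go down, grip, and work out the arc. I also check that the brown and purple bottles are clear of the gate's sweep.

Emit:
carry_out:
  series:
    - {"jaw": 100, "travel": [0, 0, 0.6], "twist": 0}
    - {"jaw": 100, "travel": [0, 0, 0.6], "twist": 0}
    - {"jaw": 100, "travel": [0, 0, 0.48], "twist": 0}
    - {"jaw": 100, "travel": [0, 0, 0.2], "twist": 0}
    - {"jaw": 100, "travel": [0, 0, 0], "twist": 0}

```text
time: 14.55
tool_pos: [0.557, 0.0013, 0.144]
tool_rot: [-3.14, 0.0, 1.262]
contact_force: [-0.7, 0.4, 0.3]
opening: 0.0921
```

Emit:
carry_out:
  series:
    - {"jaw": 0, "travel": [0, 0, 0], "twist": 0}
    - {"jaw": 0, "travel": [0, 0, 0], "twist": 0}
    - {"jaw": 0, "travel": [0, 0, 0], "twist": 0}
    - {"jaw": 0, "travel": [0, 0, 0], "twist": 0}
    - {"jaw": 0, "travel": [0, 0, 0], "twist": 0}
    - {"jaw": 0, "travel": [0, 0, 0], "twist": 0}
    - {"jaw": 0, "travel": [0, 0, 0], "twist": 0}
    - {"jaw": 0, "travel": [0, 0, 0], "twist": 0}
  squeeze: 40

```text
time: 15.55
tool_pos: [0.5573, 0.0012, 0.1445]
tool_rot: [3.141, 0.0, 1.263]
contact_force: [2.1, -1.9, -1.1]
opening: 0.0162
```

```bash
python3 -c "
from h import *
need((-.001,-.015,.143),1.265)
K,T=cam('top')
for n,u in(('purple cap',(229,157)),('brown cap',(218,191))):
  d=T[:3,:3]@np.array([(u[0]-K[0,2])/K[0,0],-(u[1]-K[1,2])/K[1,1],-1]);P=T[:3,3]+d*(.1-T[2,3])/d[2]
  c,s=np.cos(PEN[2]),np.sin(PEN[2]);q=P[:2]-PEN[:2];print(n,P.round(3),'pen',round(c*q[0]+s*q[1],3),round(-s*q[0]+c*q[1],3))
"
```

```text
t 15.55 pos [0.5573 0.0012 0.1445] rot [3.141 0.    1.263] F [ 2.1 -1.9 -1.1] open 0.0162 q [-0.14  0.48  1.55 -0.    1.11  0.17]
target [0.558  0.0011 0.143 ] travel units [0.002 0.012 0.025] twist units -0.02
purple cap [0.677 0.216 0.1  ] pen 0.047 0.225
brown cap [0.591 0.243 0.1  ] pen -0.042 0.226
```

The gate's sweep is clear of both look-alikes: they stand at pen y 0.226, and the open gate stays near 0.11. I swing the gate.

Emit:
carry_out:
  series:
    - {"jaw": 0, "travel": [0.006, -0.164, 0], "twist": 0.75}
    - {"jaw": 0, "travel": [0.006, -0.164, 0], "twist": 0.75}
    - {"jaw": 0, "travel": [0.006, -0.164, 0], "twist": 0.75}
    - {"jaw": 0, "travel": [0.006, -0.164, 0], "twist": 0.75}
    - {"jaw": 0, "travel": [0.006, -0.164, 0], "twist": 0.75}

```text
time: 16.18
tool_pos: [0.516, 0.0242, 0.1446]
tool_rot: [3.138, -0.002, 0.867]
contact_force: [7.3, -0.9, -6.1]
opening: 0.0155
```

```bash
cat > g.py <<'E'
from h import *
s=robot.observe();h=pw(PEN,(0,.11,.155))[0][:2];v=np.array(s["tool_pos"])[:2]-h
a=-(np.arctan2(v[1],v[0])-(PEN[2]-np.pi/2));print("t",s["time"],"gate angle",a.round(3),"radius",np.linalg.norm(v).round(4),"yaw err",round(1.265-s["tool_rot"][2]-a,3),"F",np.round(s["contact_force"],1),"tau",np.round(s["torque"],2),"open",s["opening"])
E
python3 g.py
```

```text
t 16.175 gate angle 0.393 radius 0.1253 yaw err 0.004 F [ 7.3 -0.9 -6.1] tau [-0.21 -0.95  0.17] open 0.015548238152111414
```

The gate follows: angle 0.39 rad, 7 N at the post. I continue.

Emit:
carry_out:
  series:
    - {"jaw": 0, "travel": [0.006, -0.164, 0], "twist": 0.75}
    - {"jaw": 0, "travel": [0.006, -0.164, 0], "twist": 0.75}
    - {"jaw": 0, "travel": [0.006, -0.164, 0], "twist": 0.75}
    - {"jaw": 0, "travel": [0.006, -0.164, 0], "twist": 0.75}
    - {"jaw": 0, "travel": [0.006, -0.164, 0], "twist": 0.75}
    - {"jaw": 0, "travel": [0.006, -0.164, 0], "twist": 0.75}
    - {"jaw": 0, "travel": [0.006, -0.164, 0], "twist": 0.75}
    - {"jaw": 0, "travel": [0.006, -0.164, 0], "twist": 0.75}

```text
time: 17.18
tool_pos: [0.4745, 0.0907, 0.1445]
tool_rot: [3.141, -0.003, 0.239]
contact_force: [7.0, -0.1, -6.0]
opening: 0.0153
```

```bash
python3 g.py
```

```text
t 17.175 gate angle 1.029 radius 0.1256 yaw err -0.003 F [ 7.  -0.1 -6. ] tau [-0.04 -0.9   0.11] open 0.015275207352720534
```

Emit:
carry_out:
  series:
    - {"jaw": 0, "travel": [0.006, -0.164, 0], "twist": 0.75}
    - {"jaw": 0, "travel": [0.006, -0.164, 0], "twist": 0.75}
    - {"jaw": 0, "travel": [0.006, -0.164, 0], "twist": 0.75}
    - {"jaw": 0, "travel": [0.006, -0.164, 0], "twist": 0.75}
    - {"jaw": 0, "travel": [0.006, -0.164, 0], "twist": 0.75}
    - {"jaw": 0, "travel": [0.006, -0.164, 0], "twist": 0.75}
    - {"jaw": 0, "travel": [0.006, -0.164, 0], "twist": 0.75}
    - {"jaw": 0, "travel": [0, 0, 0], "twist": 0}

```text
time: 18.18
tool_pos: [0.4769, 0.1583, 0.1445]
tool_rot: [3.141, -0.003, -0.308]
contact_force: [6.3, -4.3, -3.3]
opening: 0.0152
```

Emit:
carry_out:
  series:
    - {"jaw": 0, "travel": [0, 0, 0], "twist": 0}
    - {"jaw": 0, "travel": [0, 0, 0], "twist": 0}
    - {"jaw": 0, "travel": [0, 0, 0], "twist": 0}
    - {"jaw": 0, "travel": [0, 0, 0], "twist": 0}

```text
time: 18.68
tool_pos: [0.4767, 0.1579, 0.1445]
tool_rot: [3.141, -0.003, -0.308]
contact_force: [5.2, -3.8, -4.4]
opening: 0.0153
```

```bash
python3 g.py; python3 -c "
from h import *
a=robot.read_camera('side')[95:255,195:365];b=robot.read_camera('top')[90:245,200:455]
a=cv2.resize(a,(425,400),interpolation=3);b=cv2.resize(b,(375,228),interpolation=3)
o=np.zeros((400,800,3),np.uint8);o[:,:425]=a;o[:228,425:]=b;cv2.imwrite('pics/end.png',o)"
```

```text
t 18.675 gate angle -4.713 radius 0.1258 yaw err 6.286 F [ 5.2 -3.8 -4.4] tau [-0.41 -0.7   0.15] open 0.015273561115565115
```

View pics/end.png

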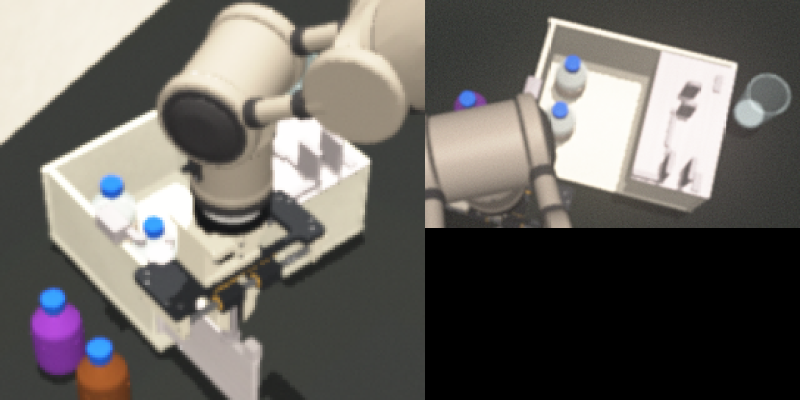

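The gate stands at 1.57 rad (my script's -4.713 is the same angle wrapped by a full turn). The side crop shows it square to the front at (225,350), with the fingers on the post. The pen bottles, the look-alikes and the beaker are standing, and both catches are squeezed.

```bash
python3 -c "
from cell import robot
print(robot.hand_in())"
```

```text
the job is handed in; nothing more can be done
None
```

The gate is open and the arm is still holding it by the post; I handed the job in at about 18.8 s. I squeezed and released the safety catch, then the main catch, gripped the post at 40 N and swung the gate past its detent.

**Last checks:**
- **Catches:** the fingers closed to 41.3 mm on the safety catch and 41.7 mm on the main, against 42 mm for fully squeezed. The pictures after each release show the pads staying in.
- **Gate:** the angle worked out from the tool position is 1.57 rad and steady. My script printed it as -4.713, the same angle less a full turn.
- **Forces:** the post pushed back with up to about 10 N in the readings taken between moves, well under the limits.
- **Surroundings:** the pen bottles, the brown and purple look-alikes and the beaker are standing where they were. The grey tip box was outside the last crops, but the arm never went near it.

**Disagreement:** the wrist camera put the catches about 4 mm further into the pen (+x) than the side camera did. I used the wrist values, and both pinches fitted.

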